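Load a fuse carrier through the sprung flap of a rotary tester and index it

ROBOT

A 6-joint arm with a two-finger parallel gripper is mounted at the origin on a cart in front of the work surface, level with it; the furniture and walls round the work are solid. World frame = base frame: x ahead of the robot, y to its left, z up, the work surface at z = 0. Lengths are in mm, angles in degrees, forces in N, time in s.
With the tool pointing down it reaches from about 350 to 875 mm from the base axis. Payload 4.2 kg.
Tool frame: the origin (TCP) lies at the very end of the fingers, on their centre line; the grasp point (between the pads) lies 19 mm behind it; z points along the fingers, y is the line along which they close (so a half turn about z gives the same grasp; the last joint's range is limited). The gripper opens to 85 mm and grips with 20 to 120 N. Pads are 22 mm wide; open, the fingers measure 114 mm over their backs; the gripper's body (76 mm by 85 mm) begins 54 mm behind the grasp point. The pads swing forward as they close: fully open they stand 13 mm farther back than shut.
Start: joints at [-61.043, 22.042, 0.453, 0, -68.411, -14.817], TCP at [152.706, -606.036, 231.312] pointing down, gripper open.
Joint ranges: [-179.83, 179.83], [-69.29, 118.12], [-61.27, 80.66], [-181.25, 117.63], [-171.15, -9.14], [-177.46, 177.46]. Speed limits (degrees/s): [159.86, 159.86, 180, 180, 180, 180].

INTERFACE

Orientations are given as a 3x3 rotation matrix whose columns are the frame's x, y, z axes.
In Python, from workcell import sense, get_image, close_job, boxes_of, silhouettes gives the robot as it stands.
- The arm moves only by the tool step_arm, never from a script. Its argument "moves" is a list of rows, each a list of 5 numbers: the finger opening in cm, from 0 to 8.54, then the shift along the tool's x, y, z in cm, then the turn about the tool's z in rad. A call has 1 to 8 rows; each row shifts and turns the commanded pose from where the row before left it, along the tool's axes as they then stand; what a row does not reach is not made up. A row lasts 1/8 s, in which the tool goes at most 62.5 mm and 10.7 degrees, less where a joint would pass 70% of its speed; a pose out of reach is approached as far as the arm can. A call with a gripper value outside its range is refused whole. The fingers move at their own pace and stop on an object; "squeeze" is the grip in N (left out, the last holds). Time passes only in rows, so rows that do not move let the fingers close. It gives the time, the measured TCP pose, the force, the opening and the grip force at its end, in the units of the state.
- sense(): the state, without advancing time (a new reading comes with each control period).
- get_image(name): name is "side" or "top" or "wrist"; returns a dict with "img" (420x560x3 uint8, blue, green, red), "fx", "fy", "cx", "cy" (pixels), "k1" (the pictures are not rectified: a ray, as slopes to the right and down, at radius r is drawn at 1 + k1 r^2 times it, then the intrinsics apply), "world_to_cam" (4x4, takes a point from world to camera coordinates); the wrist camera has in their place "T_tool_cam" (4x4, takes a point from camera to tool coordinates, whose origin is the TCP and whose axes are the flange's). Camera axes: x right, y down, z forward; pixel columns grow to the right and rows downward; lengths in mm; the calibration is good to about 2 mm. A picture is of the moment at which its call begins: read the wrist's pose just before it. There is no depth.
- close_job(): hands the job in; it is judged then, once.
Trained networks look in the newest picture that a camera, given by its name, has taken for a name from the list of things; names that differ only in an ending like _2 or _b are one class to them, and where a whole thing is asked for, a point or a joint stands for the part that bears it (a point fixed in the world has none). Each returns a list of dicts, best first, with "p" (0 to 1); they miss things now and then, are a little off and sometimes report something else, mostly with a low value. They report only what shows in the picture. A call takes as long as a camera call.
- boxes_of(thing, camera): "bbox" ([left, top, right, bottom] as shares, 0 to 1, of the picture: columns of its width, rows of its height, round what is visible of it).
- silhouettes(thing, camera): "region" (420x560 bool, what is visible of it) and "bbox" ([left, top, right, bottom] as shares, 0 to 1, of the picture: columns of its width, rows of its height, round what is visible of it).
The state is a dict: "time_s": time; "qpos": joint angles; "joint_velocities": joint speeds; "effort": joint torques, N m; "eef_pos": TCP position; "tool_rot": TCP orientation; "force": force on the tool from outside, world axes, zero at the start; "wrist_torque": the same for the moment, N m; "grip_width": finger opening in mm; "gripper_force": force on a finger pad.
Only numpy, scipy, OpenCV 4.12 (cv2) and the standard library are available. Lean on these libraries where they do the work, as an engineer would, in place of code of your own. Each camera call takes 0.05 s, during which the arm holds its last target. There are 200 camera calls.

TASK

Load the loose porcelain fuse carrier into the rotary tester: draw the pusher fully back, lay the carrier in the loading track with its ridge up, and push it in through the sprung dust flap with the pusher until the pusher stops. Then draw the pusher fully back again so that the flap shuts behind the carrier, and only then turn the knob on the lid one click clockwise (seen from above), which carries the loaded pocket on and brings the next empty one to the flap. Take care not to disturb the other loose things on the bench.

Things in the scene. Friction and masses are not known exactly. Their poses are not given: they have to be found in the camera images.
- fuse: Loose fuse carrier to load: white porcelain block, 22 wide (its x) x 60 long (its y) x 20 mm high; brass blades make it 78 long overall; on top in the middle a grip ridge 12 wide (x) x 26 long (y) x 12 high (overall height 32). 50 to 100 g. Origin: centre of its underside; z up. Both ends alike. Starts ridge up on the bench.
- changer: Rotary tester, fixed: low grey case 208 x 208 mm, clear lid 62 mm above the bench, loading track on its -x side. Origin: on the bench under the carousel's axis (middle of the case); +x points from the track into the case. A hood 34 wide, 55 mm high at x = -0.129 to -0.100 leads from track to pocket. On the lid a roller housing, 76 mm above the bench, at x = 0.044 to 0.070.
- load_spot (a point): Where the carrier's origin goes when laid in the track, its y along the tester's x: on the track floor, 14 mm above the bench, x = -0.167 on the tester's axis, +-5 mm along it. Channel 26 mm wide between rails (x = -0.262 to -0.128) that flare to 35 mm at their tops, 28 mm above the bench: the ridge stands clear above. Fits only between flap and fully drawn pusher. Axes as the tester's.
- ram (a joint): Pusher travel (m): 0 fully back (stop), 0.1085 fully in (stop), where the carrier is home in the pocket. Friction 1.5 to 3 N, no spring: stays where left; found part-way in. Moves along the tester's x. Its forked tongue, 22 wide, 15 to 34 mm above the bench, ends 42 mm ahead of the post. Fully in, it reaches into the pocket and blocks the carousel.
- ram_grip (a point): Middle of the pusher's round black knob (26 mm across, from 66 to 98 mm above the bench, on a 10 mm post): the height to grip it from above, 86 mm above the bench. It stands at x = -0.243 + joint ram on the tester's x axis. Axes as the tester's.
- flap (a joint): The dust flap: a steel plate 24 wide x 34 mm high hanging from a hinge along its upper edge; 0 shut (vertical), grows as it swings into the case, to 1.55 rad. A weak spring and its weight shut it (under 1 N at its lower edge). It drops shut only when the carrier is fully in and the pusher's tongue is drawn out.
- flap_hinge (a point): Middle of the flap's hinge, 50 mm above the bench at x = -0.126 on the tester's x axis.
- carousel (a joint): Angle of the six-pocket carousel (and of the knob fixed to it), grows clockwise seen from above. A sprung roller holds it at every 1.047 rad (60 degrees): a click. It starts at the click near 0; one click on is 1.047. About 0.1 to 0.2 N m are needed to leave a click; past half-way it is drawn to the next.
- index_grip (a point): On the carousel's axis at the height to grip the knob on the lid from above (97 mm above the bench). The knob is a black bar grip, 58 long (this point's x) x 16 wide (y), from 81 to 107 mm above the bench, on a disc of 50 mm. It turns with the carousel, axes too: with joint carousel at 0 they are the tester's.
- pocket (a point): Where the carrier's origin lies when it is home in the pocket that stands at the flap at the start: 62.5 mm from the carousel's axis, 13.8 mm above the bench. The pocket is 29 mm wide between walls 16 mm high; two other pockets already hold carriers, fixed in them. The point turns with the carousel (at joint 0 it is at x = -0.0625 on the tester's x axis, and the pocket runs along its x).
- egg: Bystander, loose: egg-shaped white insulator lying on the bench, 39 (x) x 64 (y) x 39 mm high. Origin: middle of its underside.
- knob: Bystander, loose: white knob insulator, 40 mm across, 47 high. Origin: middle of its underside.
- ink: Bystander, loose: dark square bottle with a screw cap, 50 x 50 x 66 mm high. Origin: middle of its underside.
- tape: Bystander, loose: roll of black tape lying flat, 62 mm across, 19 high. Origin: middle of its underside.

How it is judged:
By the outcome, as a careful person would: the job done as asked, in the order asked, and still so for the second after the job is handed in, with the robot touching nothing.
It also fails if it takes over 64 s, if anything falls off the work surface, if the arm or the gripper's body presses on something with over 40 N, if the wrist force passes 120 N, or if a joint passes its speed limit or range.

## Working session

There is one attempt and no reset: what is moved stays moved. The work goes in short steps, Python scripts to look and compute and a tool call to move; the robot and the scene stay as the last step left them, time stands still between calls to the robot, and variables do not carry over. Pictures are saved under pics/ and viewed, at most 10 in all, crops included, and the job is handed in when it is done.

Besides the shell and the picture viewer there is one more tool, called after "Call:" as name(argument=value, ...), one argument or row to a line, values as JSON. step_arm: Moves the arm, as the interface text tells. Its arguments: {"type":"object","properties":{"moves":{"type":"array","items":{"type":"array","items":{"type":"number"}}},"squeeze":{"type":"number"}},"required":["moves"]}

```bash
mkdir -p pics; ls
cat > h.py <<'E'
import numpy as np, cv2
from workcell import *
def ray(im,px):
    K=np.array([[im['fx'],0,im['cx']],[0,im['fy'],im['cy']],[0,0,1.]])
    p=cv2.undistortPoints(np.array(px,float).reshape(-1,1,2),K,np.array([im['k1'],0,0,0,0.])).reshape(-1,2)
    # exact inverse of 1+k1 r^2 : same model
    return np.c_[p,np.ones(len(p))]
def pose(im,s=None):
    if 'world_to_cam' in im: return np.linalg.inv(np.array(im['world_to_cam']))
    T=np.eye(4);T[:3,:3]=s['tool_rot'];T[:3,3]=s['eef_pos'];return T@np.array(im['T_tool_cam'])
def at_z(im,px,z,s=None):
    T=pose(im,s);d=ray(im,px)@T[:3,:3].T;o=T[:3,3]
    return o+d*((np.asarray(z)-o[2])/d[:,2])[:,None]
def proj(im,P,s=None):
    T=np.linalg.inv(pose(im,s));c=np.atleast_2d(P)@T[:3,:3].T+T[:3,3]
    x=c[:,:2]/c[:,2:];r2=(x**2).sum(1,keepdims=True);x=x*(1+im['k1']*r2)
    return x*[im['fx'],im['fy']]+[im['cx'],im['cy']]
E
python3 - <<'E'
from h import *
s=sense();print(s['time_s'],s['eef_pos'],s['tool_rot'],s['grip_width'])
for c in('top','side'):
    im=get_image(c);cv2.imwrite(f'pics/{c}0.png',im['img']);print(c,pose(im)[:3].round(2).tolist(),im['fx'],im['k1'])
    for t in('fuse','changer','ram_grip','index_grip','egg','knob','ink','tape','flap'):
        r=boxes_of(t,c);print(t,[(round(q['p'],2),(np.array(q['bbox'])*[560,420,560,420]).round(0).tolist()) for q in r[:2]])
print(get_image('wrist')['T_tool_cam'])
E
```

```text
pics
0.0 [ 152.55698507 -605.475554    230.21271236] [[-9.69742481e-01 -2.44129319e-01 -6.29815682e-04]
 [-2.44130114e-01  9.69740159e-01  2.12393880e-03]
 [ 9.22418260e-05  2.21343066e-03 -9.99997546e-01]] 85.3586764069345
top [[-0.02, -1.0, 0.07, 521.22], [-1.0, 0.02, -0.02, -7.9], [0.02, -0.07, -1.0, 931.64]] 483.7722832526452 -0.06167021078183999
fuse [(0.93, [221.0, 219.0, 260.0, 240.0]), (0.69, [236.0, 173.0, 267.0, 206.0])]
changer [(0.72, [257.0, 88.0, 458.0, 265.0])]
ram_grip [(0.7, [281.0, 216.0, 306.0, 244.0]), (0.21, [172.0, 261.0, 210.0, 294.0])]
index_grip [(0.74, [365.0, 147.0, 397.0, 179.0])]
egg [(0.61, [223.0, 264.0, 253.0, 295.0]), (0.45, [177.0, 219.0, 200.0, 236.0])]
knob [(0.66, [177.0, 217.0, 202.0, 238.0]), (0.26, [279.0, 218.0, 307.0, 243.0])]
ink [(0.61, [174.0, 260.0, 209.0, 292.0])]
tape [(0.61, [237.0, 172.0, 267.0, 205.0])]
flap []
side [[0.98, -0.06, 0.18, 398.87], [-0.19, -0.43, 0.89, -828.51], [0.03, -0.9, -0.43, 474.51]] 520.2883489986523 -0.04931154417043412
fuse [(0.74, [246.0, 211.0, 274.0, 229.0]), (0.43, [230.0, 198.0, 462.0, 363.0])]
changer [(0.8, [229.0, 199.0, 462.0, 366.0])]
ram_grip [(0.6, [255.0, 202.0, 286.0, 249.0])]
index_grip [(0.96, [345.0, 233.0, 389.0, 274.0]), (0.7, [229.0, 198.0, 461.0, 363.0])]
egg [(0.76, [200.0, 207.0, 228.0, 231.0]), (0.55, [253.0, 196.0, 285.0, 250.0])]
knob [(0.77, [247.0, 186.0, 270.0, 209.0])]
ink [(0.98, [202.0, 176.0, 229.0, 210.0]), (0.67, [228.0, 199.0, 461.0, 367.0])]
tape [(0.74, [289.0, 216.0, 319.0, 238.0])]
flap [(0.34, [253.0, 199.0, 286.0, 250.0])]
[[ 7.58325122e-04 -9.48182798e-01 -3.17724420e-01  8.26056805e+01]
 [ 9.99999712e-01  7.07316554e-04  2.75897944e-04 -2.94708239e-01]
 [-3.68699425e-05 -3.17724538e-01  9.48183061e-01 -1.42361975e+02]
 [ 0.00000000e+00  0.00000000e+00  0.00000000e+00  1.00000000e+00]]
```

```bash
python3 -c "
import cv2
a=cv2.imread('pics/top0.png')[80:310,165:465];cv2.imwrite('pics/top0c.png',cv2.resize(a,(780,598),interpolation=cv2.INTER_CUBIC))"
```

```text
(no output)
```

View pics/top0c.png

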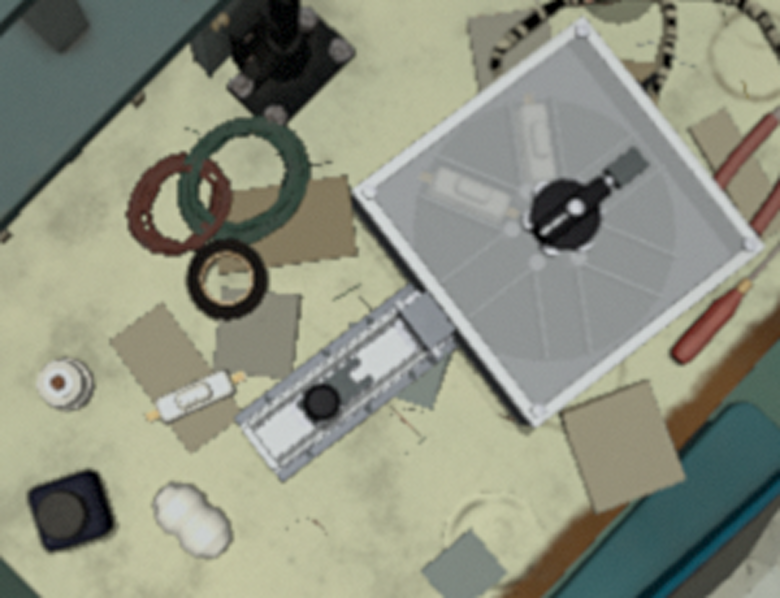

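View pics/side0.png

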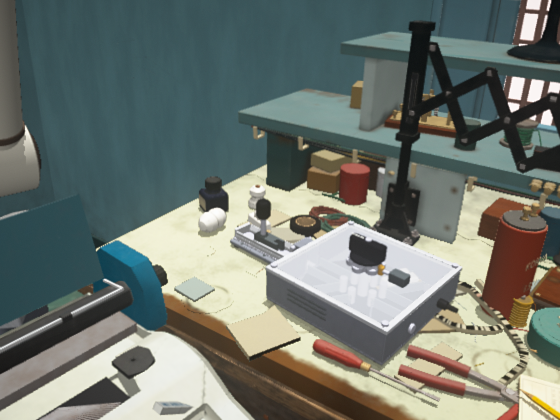

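The top crop shows the fuse at (195,396), the pusher knob at (322,403), and the lid corners at (362,192), (582,25), (757,245) and (535,420). In the side view the lid corners are near (268,278), (353,223), (460,266) and (378,340). The lamp and shelf stand behind the tester.

```bash
cat > fit.py <<'E'
from h import *
from scipy.optimize import least_squares
t=get_image('top');sd=get_image('side')
tc=np.array([(362,192),(582,25),(757,245),(535,420)])/2.6+[165,80]
P=at_z(t,tc,62);print('corners top',P.round(1).tolist(),[np.linalg.norm(P[i]-P[i-1]).round(1) for i in range(4)])
sc=np.array([(268,278),(353,223),(460,266),(378,340)])
print('corners side',at_z(sd,sc,62).round(1).tolist())
c=P.mean(0);e=(P[1]+P[2]-P[0]-P[3]);print('case centre',c,'yaw',np.degrees(np.arctan2(e[1],e[0])))
e=(P[2]+P[3]-P[0]-P[1]);print('yaw-90?',np.degrees(np.arctan2(e[1],e[0])))
for th,z in(('index_grip',94),('ram_grip',90),('fuse',16),('egg',19),('knob',23),('ink',50),('tape',10)):
    for n,im in(('top',t),('side',sd)):
        r=silhouettes(th,n)
        if not r: continue
        m=r[0]['region'];v,u=np.nonzero(m);
        print(th,n,round(r[0]['p'],2),m.sum(),at_z(im,[(u.mean(),v.mean())],z).round(1).tolist(), cv2.minAreaRect(np.c_[u,v].astype(np.float32)))
        if th=='fuse':
            b=cv2.boxPoints(cv2.minAreaRect(np.c_[u,v].astype(np.float32)));B=at_z(im,b,16);
            e=[B[i]-B[i-1] for i in range(4)];print([(np.linalg.norm(k).round(1),np.degrees(np.arctan2(k[1],k[0])).round(1)) for k in e])
E
python3 fit.py
```

```text
corners top [[680.0, -71.9, 62.0], [797.5, -232.5, 62.0], [637.0, -350.6, 62.0], [517.9, -187.6, 62.0]] [np.float64(199.2), np.float64(199.0), np.float64(199.3), np.float64(201.9)]
corners side [[511.9, -219.4, 62.0], [685.7, -74.4, 62.0], [802.9, -231.8, 62.0], [619.7, -370.8, 62.0]]
case centre [ 658.0762471  -210.62271158   62.        ] yaw -53.82096127831348
yaw-90? -144.06430007998546
index_grip top 0.97 721 [[656.8, -206.9, 94.0]] ((383.24560546875, 163.1836395263672), (28.869245529174805, 32.92690658569336), 86.18592071533203)
index_grip side 0.79 1316 [[651.0, -227.2, 94.0]] ((366.7099609375, 253.96046447753906), (39.94847106933594, 40.894264221191406), 7.765166759490967)
ram_grip top 0.79 318 [[539.9, -44.4, 90.0]] ((292.51177978515625, 229.84706115722656), (13.449687957763672, 28.526355743408203), 49.398704528808594)
ram_grip side 0.94 695 [[526.9, -116.3, 90.0]] ((264.2544860839844, 225.78042602539062), (54.492759704589844, 26.88437843322754), 70.25316619873047)
fuse top 0.65 346 [[542.0, 51.3, 16.0]] ((239.3890838623047, 231.76712036132812), (10.40439224243164, 38.4790573
[... 705 characters left out ...]
993530273, 29.96331024169922), 63.43495178222656)
knob top 0.6 361 [[551.7, 143.9, 23.0]] ((189.5, 228.0), (20.0, 21.0), 90.0)
knob side 0.48 294 [[551.5, 149.0, 23.0]] ((255.03591918945312, 194.68231201171875), (16.426799774169922, 23.562423706054688), 41.987213134765625)
ink top 0.82 839 [[462.3, 137.6, 50.0]] ((191.50001525878906, 276.5), (29.09295082092285, 30.35786247253418), 71.56504821777344)
ink side 0.65 760 [[459.0, 99.5, 50.0]] ((213.1519317626953, 192.88674926757812), (33.532535552978516, 29.327829360961914), 86.98721313476562)
tape top 0.75 641 [[626.5, 26.4, 10.0]] ((252.0, 188.0), (32.0, 30.0), 90.0)
tape side 0.66 445 [[627.2, 26.9, 10.0]] ((305.0, 225.0), (20.0, 26.0), 90.0)
```

Run:
```python
from h import *
t=get_image('top');sd=get_image('side')
for z in (0,50,100,150,200,250,300):
    print(z,at_z(t,[(450,236),(420,310)],z).round(0).tolist(),at_z(sd,[(125,243),(150,290)],z).round(0).tolist())
s=sense();R=np.array(s['tool_rot']);print((R.T@(np.array([570,-10,330])-s['eef_pos'])).round(0))
a=np.hstack([cv2.resize(t['img'],(400,300)),cv2.resize(get_image('wrist')['img'],(400,300))]);cv2.imwrite('pics/tw.png',a)
```

```text
0 [[524.0, -357.0, 0.0], [383.0, -292.0, 0.0]] [[292.0, 21.0, 0.0], [341.0, -134.0, 0.0]]
50 [[524.0, -338.0, 50.0], [391.0, -276.0, 50.0]] [[303.0, -68.0, 50.0], [347.0, -207.0, 50.0]]
100 [[524.0, -319.0, 100.0], [398.0, -261.0, 100.0]] [[315.0, -158.0, 100.0], [353.0, -280.0, 100.0]]
150 [[524.0, -300.0, 150.0], [406.0, -246.0, 150.0]] [[326.0, -247.0, 150.0], [359.0, -354.0, 150.0]]
200 [[524.0, -282.0, 200.0], [413.0, -231.0, 200.0]] [[337.0, -337.0, 200.0], [365.0, -427.0, 200.0]]
250 [[523.0, -263.0, 250.0], [420.0, -215.0, 250.0]] [[348.0, -426.0, 250.0], [371.0, -500.0, 250.0]]
300 [[523.0, -244.0, 300.0], [428.0, -200.0, 300.0]] [[360.0, -516.0, 300.0], [378.0, -573.0, 300.0]]
[-550.  476.  -99.]
```

View pics/tw.png

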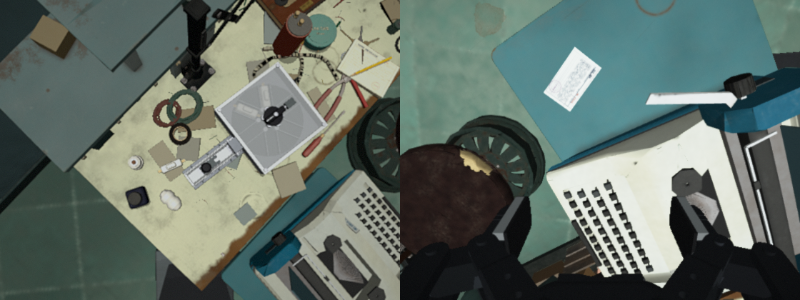

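The top picture shows the bench beside a typewriter; the wrist picture shows the typewriter below the gripper. I'll rise, go across, then turn.

Call:
step_arm(
  moves=[
    [8.5,0,0,-5,0],
    [8.5,0,0,-5,0],
    [8.5,-4,3.5,0,0],
    [8.5,-4.5,4,0,0],
    [8.5,-4.5,4,0,0],
    [8.5,-4.5,4,0,0],
    [8.5,-4.5,4,0,0],
    [8.5,-4.5,4,0,0],
  ],
  squeeze=40,
)

```text
time_s: 3.0
eef_pos: [353.0, -311.7, 331.7]
tool_rot: [[-0.97, -0.244, 0.001], [-0.244, 0.97, -0.0], [-0.001, -0.001, -1.0]]
force: [1.1, -0.4, 0.1]
grip_width: 85.2
gripper_force: 0.0
```

Call:
step_arm(
  moves=[
    [8.5,-4.5,4,0,0],
    [8.5,-4.5,4,0,0],
    [8.5,-4.5,4,0,0],
    [8.5,-4.5,4,0,0],
    [8.5,-4.5,4,0,0],
    [8.5,-4.5,4,0,0],
    [8.5,0,0,0,-0.18],
    [8.5,0,0,0,-0.18],
  ],
)

```text
time_s: 4.0
eef_pos: [555.8, -13.7, 330.9]
tool_rot: [[-0.817, -0.576, -0.001], [-0.576, 0.817, -0.0], [0.001, 0.0, -1.0]]
force: [-0.0, -0.1, 0.7]
grip_width: 85.0
gripper_force: 0.0
```

Call:
step_arm(
  moves=[
    [8.5,0,0,0,-0.18],
    [8.5,0,0,0,-0.18],
    [8.5,0,0,0,-0.18],
    [8.5,0,0,0,-0.18],
    [8.5,0,0,0,-0.18],
    [8.5,0,0,0,-0.18],
    [8.5,0,0,0,-0.18],
    [8.5,0,0,0,-0.18],
  ],
)

```text
time_s: 5.0
eef_pos: [555.4, -14.7, 331.4]
tool_rot: [[0.463, -0.886, 0.0], [-0.886, -0.463, 0.0], [-0.0, -0.0, -1.0]]
force: [-0.1, 0.8, -0.1]
grip_width: 85.2
gripper_force: 0.0
```

Run:
```python
from h import *
s=sense();im=get_image('wrist');cv2.imwrite('pics/w1.png',im['img']);print(s['qpos'])
for th,z in(('fuse',16),('ram_grip',98),('changer',62),('index_grip',107),('egg',19),('tape',19)):
    for r in silhouettes(th,'wrist')[:2]:
        m=r['region'];v,u=np.nonzero(m);rr=cv2.minAreaRect(np.c_[u,v].astype(np.float32))
        print(th,round(r['p'],2),m.sum(),(u.mean().round(),v.mean().round()),at_z(im,[(u.mean(),v.mean())],z,s).round(1).tolist())
        if th=='fuse':
            B=at_z(im,cv2.boxPoints(rr),16,s);e=[B[i]-B[i-1] for i in range(4)];print([(np.linalg.norm(k).round(1),np.degrees(np.arctan2(k[1],k[0])).round(1)) for k in e])
```

```text
[ 1.51938366e+01  1.21293558e+01  6.67842000e-01 -1.88123091e-03
 -7.85336752e+01  1.24167005e+01]
fuse 0.68 738 (np.float64(268.0), np.float64(203.0)) [[541.3, 47.3, 16.0]]
[(np.float64(23.3), np.float64(21.0)), (np.float64(78.3), np.float64(-69.3)), (np.float64(22.1), np.float64(-158.7)), (np.float64(78.4), np.float64(111.6))]
ram_grip 0.55 989 (np.float64(304.0), np.float64(148.0)) [[544.3, -51.4, 98.0]]
changer 0.76 18734 (np.float64(288.0), np.float64(63.0)) [[601.7, -122.9, 62.0]]
index_grip 0.26 644 (np.float64(232.0), np.float64(256.0)) [[559.0, 99.3, 107.0]]
egg 0.76 975 (np.float64(322.0), np.float64(235.0)) [[450.5, 53.9, 19.0]]
egg 0.41 18423 (np.float64(287.0), np.float64(62.0)) [[603.1, -127.0, 19.0]]
tape 0.81 1322 (np.float64(220.0), np.float64(161.0)) [[625.5, 24.1, 19.0]]
```

View pics/w1.png

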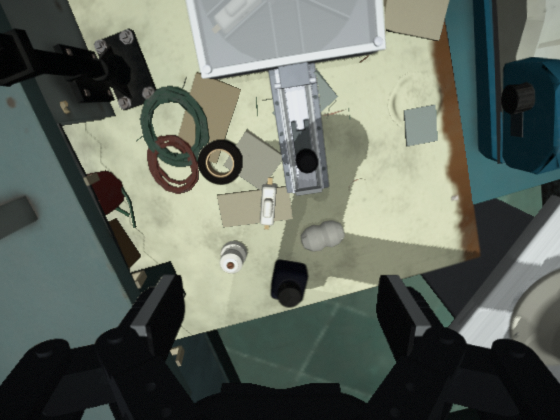

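The wrist view shows the pusher knob top at (307,160), the near lid edge from (205,76) to (382,47), the track end at (286,193)/(328,186), and the fuse at (268,203).

Run:
```python
from h import *
s=sense();im=get_image('wrist')
g=im['img'][130:200,270:345].copy();cv2.imwrite('pics/k.png',np.hstack([cv2.resize(im['img'][40:210,240:350],(440,680)[::1]),])[:600])
c=at_z(im,[(307,160)],98,s);print('knob',c)
L=at_z(im,[(205,76),(382,47)],62,s);print('lid',L);d=L[1]-L[0];print(np.linalg.norm(d),np.degrees(np.arctan2(d[1],d[0])),L.mean(0))
E=at_z(im,[(286,193),(328,186)],28,s);d=E[1]-E[0];print('trackend',E,np.degrees(np.arctan2(d[1],d[0])),E.mean(0))
# blue hsv dark blob near knob in top
t=get_image('top')
gr=cv2.cvtColor(t['img'],cv2.COLOR_BGR2GRAY);m=(gr[215:245,275:310]<45).astype(np.uint8);n,l,st,ce=cv2.connectedComponentsWithStats(m);i=1+st[1:,4].argmax();u=ce[i]+[275,215];print('top knob',u,st[i],at_z(t,[u],98))
gr=cv2.cvtColor(im['img'],cv2.COLOR_BGR2GRAY);m=(gr[135:185,285:330]<45).astype(np.uint8);n,l,st,ce=cv2.connectedComponentsWithStats(m);i=1+st[1:,4].argmax();u=ce[i]+[285,135];print('wrist',u,st[i],at_z(im,[u],98,s),at_z(im,[u],90,s))
```

```text
knob [[534.62508682 -41.07456365  98.        ]]
lid [[ 677.81248634  -68.23954943   62.        ]
 [ 515.61849808 -186.25431903   62.        ]]
200.58508336998855 -143.9598043049779 [ 596.71549221 -127.24693423   62.        ]
trackend [[527.69875985  20.16782714  28.        ]
 [481.96120951 -14.39129174  28.        ]] -142.92544452222444 [504.82998468   2.8882677   28.        ]Traceback (most recent call last):
  File "<stdin>", line 9, in <module>
ValueError: attempt to get argmax of an empty sequence
```

View pics/k.png

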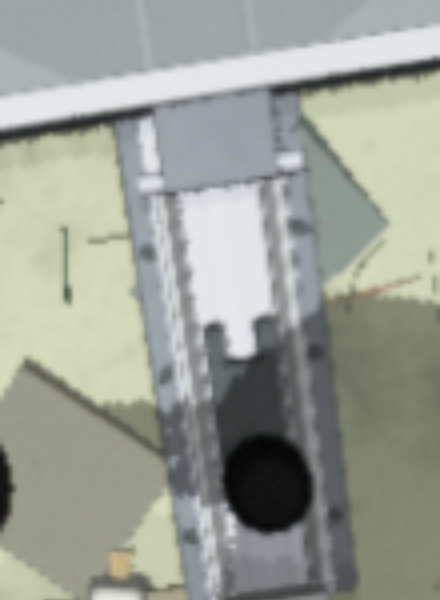

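Call:
step_arm(
  moves=[
    [6,0,0,0,-0.147],
    [6,0.9,3.3,-3,0],
    [6,0,0,-5,0],
    [6,0,0,0,0],
  ],
)

```text
time_s: 5.95
eef_pos: [535.1, -41.8, 416.2]
tool_rot: [[0.582, -0.813, 0.01], [-0.813, -0.582, 0.001], [0.005, -0.008, -1.0]]
force: [-0.5, -0.1, 0.0]
grip_width: 59.9
gripper_force: 0.0
```

Call:
step_arm(
  moves=[
    [6,0,0,5,0],
    [6,0,0,6,0],
    [6,0,0,6,0],
    [6,0,0,6,0],
    [6,0,0,3,0],
    [6,0,0,0,0],
  ],
)

```text
time_s: 6.7
eef_pos: [531.9, -41.6, 148.4]
tool_rot: [[0.583, -0.812, -0.007], [-0.812, -0.583, -0.001], [-0.003, 0.006, -1.0]]
force: [0.3, -1.0, 0.5]
grip_width: 59.7
gripper_force: 0.0
```

Run:
```python
from h import *
s=sense();im=get_image('wrist');print(s['eef_pos'],s['tool_rot'][:,0])
q=proj(im,[[534.6,-41.5,98],[657,-209,107],[560,-75,48],[541.3,47.3,32]],s);print(q)
o=im['img'].copy()
for p in q: cv2.circle(o,tuple(int(k) for k in p),3,(0,0,255),1)
cv2.imwrite('pics/w2.png',o)
```

```text
[531.8877748  -41.57437127 148.43198913] [ 0.58300174 -0.812465   -0.00309749]
[[ 274.34741817  233.53338905]
 [ 268.07756362 -211.99779286]
 [ 273.24159335  151.47439952]
 [ 208.8817951   277.37080912]]
```

View pics/w2.png

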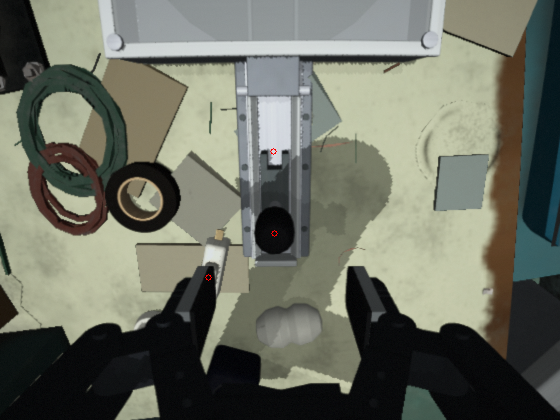

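The wrist view puts the pusher knob at (274,229), right under the reprojected mark; the track runs vertically. Going down to grip.

Call:
step_arm(
  moves=[
    [6,0,0,4,0],
    [6,0,0,3.8,0],
    [6,0,0,0,0],
    [2,0,0,0,0],
    [2,0,0,0,0],
    [2,0,0,0,0],
    [2,0,0,0,0],
  ],
  squeeze=25,
)

```text
time_s: 7.62
eef_pos: [535.8, -41.0, 75.8]
tool_rot: [[0.584, -0.812, 0.005], [-0.812, -0.584, 0.0], [0.003, -0.004, -1.0]]
force: [-0.6, 1.3, 6.5]
grip_width: 24.4
gripper_force: 24.7
```

Call:
step_arm(
  moves=[
    [2,-1,0,0,0],
    [2,-1,0,0,0],
    [2,-0.8,0,0,0],
    [2,-0.4,0,0,0],
    [2,-0.3,0,0,0],
    [2,0,0,0,0],
  ],
)

```text
time_s: 8.38
eef_pos: [517.6, -15.5, 75.9]
tool_rot: [[0.585, -0.811, 0.009], [-0.811, -0.585, -0.003], [0.008, -0.005, -1.0]]
force: [7.9, -16.9, 1.6]
grip_width: 24.3
gripper_force: 25.0
```

Call:
step_arm(
  moves=[
    [2,0.1,0,0,0],
    [6,0,0,0,0],
    [6,0,0,0,0],
    [6,0,0,-4,0],
    [6,0,0,-4.5,0],
    [6,0,0,0,0],
  ],
)

```text
time_s: 9.12
eef_pos: [516.3, -12.8, 162.1]
tool_rot: [[0.584, -0.811, 0.008], [-0.811, -0.584, 0.002], [0.003, -0.008, -1.0]]
force: [-0.1, 0.1, -0.5]
grip_width: 60.0
gripper_force: 0.0
```

Run:
```python
from h import *
s=sense();im=get_image('wrist');print(s['eef_pos'],s['tool_rot'][:,0])
q=proj(im,[[514,-12.5,98],[560,-75,14],[541.3,47.3,32]],s);print(q)
cv2.imwrite('pics/w3.png',im['img'][:330])
for r in silhouettes('fuse','wrist')[:2]:
    m=r['region'];v,u=np.nonzero(m);rr=cv2.minAreaRect(np.c_[u,v].astype(np.float32));print(r['p'],rr,m.sum())
t=get_image('top');cv2.imwrite('pics/t3.png',cv2.resize(t['img'][170:260,210:330],None,fx=4,fy=4,interpolation=cv2.INTER_CUBIC))
```

```text
[516.32414364 -12.75839657 162.14242069] [ 0.58447654 -0.81140366  0.00335894]
[[282.11298733 230.36694649]
 [281.68345462 103.57690997]
 [216.36334069 236.73362879]]
0.9 ((220.04234313964844, 228.50872802734375), (23.737428665161133, 76.28241729736328), 11.633633613586426) 1523
```

View pics/w3.png

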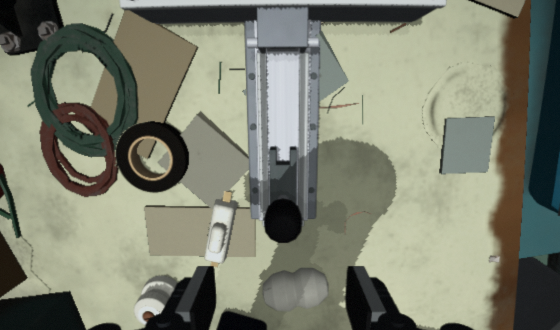

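The wrist view shows the pusher drawn back: knob (283,221), fork tips at row 148, hood front edge (283,47), rails 249–318, and the fuse with its ridge at (216,237) and blade ends near (228,192) and (211,266).

Run:
```python
from h import *
s=sense();im=get_image('wrist')
X=np.array([.588,-.809]);Y=np.array([.809,.588]);C=np.array([657,-209.4])
for n,p,z in(('knob',(283,221),98),('knob90',(283,221),92),('hood',(283,47),55),('tips',(286,148),34),('end',(283,219),28),('railL',(249,120),28),('railR',(320,120),28),('lidL',(128,2),62),('lidR',(437,2),62),('fuse',(220,228.5),20),('ridge',(216,238),32),('blade1',(228,192),8),('blade2',(211,266),8)):
    P=at_z(im,[p],z,s)[0];print(n,P.round(1),'tester x,y',((P[:2]-C)@X).round(1),((P[:2]-C)@Y).round(1))
r=silhouettes('fuse','wrist')[0]['region'];v,u=np.nonzero(r)
B=at_z(im,cv2.boxPoints(cv2.minAreaRect(np.c_[u,v].astype(np.float32))),18,s)
print(B.mean(0),[(np.linalg.norm(B[i]-B[i-1]).round(1),np.degrees(np.arctan2(*(B[i]-B[i-1])[1::-1])).round(1)) for i in range(4)])
cv2.imwrite('pics/fc.png',cv2.resize(im['img'][150:310,180:320],None,fx=3.5,fy=3.5,interpolation=cv2.INTER_CUBIC))
```

```text
knob [514.6 -20.3  98. ] tester x,y -236.7 -4.0
knob90 [513.2 -18.5  92. ] tester x,y -239.0 -4.1
hood [ 576.4 -106.4   55. ] tester x,y -130.7 -4.6
tips [533.6 -51.5  34. ] tester x,y -200.3 -7.0
end [499.9  -0.9  28. ] tester x,y -261.0 -4.6
railL [569.  -51.6  28. ] tester x,y -179.4 21.6
railR [524.4 -83.8  28. ] tester x,y -179.6 -33.4
lidL [670.3 -71.1  62. ] tester x,y -104.1 92.1
lidR [ 513.8 -183.8   62. ] tester x,y -104.9 -100.9
fuse [537.9  41.1  20. ] tester x,y -272.6 51.0
ridge [537.   45.2  32. ] tester x,y -276.5 52.6
blade1 [550.   12.7   8. ] tester x,y -242.6 44.0
blade2 [523.3  83.9   8. ] tester x,y -315.9 64.3
[541.40157269  45.93631035  18.        ] [(np.float64(23.5), np.float64(23.5)), (np.float64(74.8), np.float64(-68.7)), (np.float64(21.7), np.float64(-155.8)), (np.float64(75.0), np.float64(112.7))]
```

View pics/fc.png

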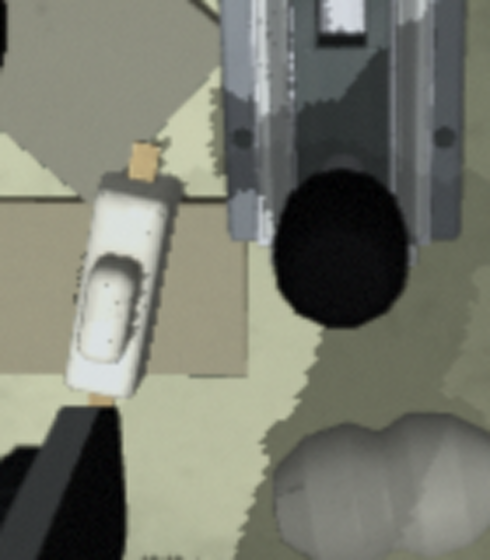

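Call:
step_arm(
  moves=[
    [5,-1.7,-2.9,0,0],
    [5,-1.7,-2.8,0,0.12],
    [5,0,0,0,0.12],
    [5,0,0,3,0],
    [5,0,0,3,0],
    [5,0,0,0,0],
    [5,0,0,0,0],
  ],
)

```text
time_s: 10.25
eef_pos: [541.1, 47.3, 98.7]
tool_rot: [[0.374, -0.927, 0.0], [-0.927, -0.374, -0.0], [0.0, -0.0, -1.0]]
force: [0.9, 0.5, 1.1]
grip_width: 49.9
gripper_force: 0.0
```

Run:
```python
from h import *
for i in range(3):
    s=sense();im=get_image('wrist');print(s['eef_pos'].round(1),np.degrees(np.arctan2(s['tool_rot'][1,0],s['tool_rot'][0,0])))
    for r in silhouettes('fuse','wrist')[:1]:
        m=r['region'];v,u=np.nonzero(m);rr=cv2.minAreaRect(np.c_[u,v].astype(np.float32));print(round(r['p'],2),rr,m.sum(),at_z(im,[rr[0]],18,s).round(1))
ax=np.array([[x,0,1] for x in (0,)])
cv2.imwrite('pics/w4.png',im['img']);print(im['cx'],im['cy'])
T=np.linalg.inv(np.array(im['T_tool_cam']))
for zt in (0,): 
  for dx in(-40,0,40):
    P=s['eef_pos']+s['tool_rot']@np.array([dx,0,0]);P[2]=22;print(dx,proj(im,[P],s))
```

```text
[541.1  47.3  98.7] -68.02561809675461
0.87 ((277.5, 216.5), (101.0, 29.0), 90.0) 2534 [[542.7  45.6  18. ]]
[541.4  47.4  99.5] -68.04180132181337
0.64 ((278.7850646972656, 216.4864501953125), (99.31603240966797, 30.727087020874023), 87.27368927001953) 2582 [[542.3  45.8  18. ]]
[541.2  47.4  99.4] -68.05195047434991
0.72 ((278.84857177734375, 215.56353759765625), (101.1175537109375, 30.861799240112305), 87.79740142822266) 2665 [[542.3  45.1  18. ]]
280.22563562844726 209.61648375140143
-40 [[279.05325875 272.78324247]]
0 [[279.0321644  221.00745945]]
40 [[279.01158434 163.23567701]]
```

View pics/w4.png

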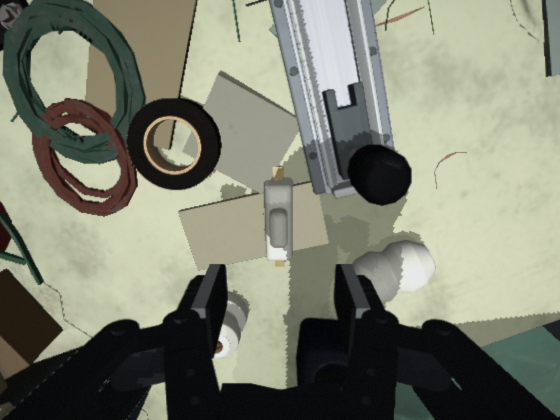

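Fuse is centred between the fingers, ridge at (279,227), aligned. Lowering and gripping the ridge.

Call:
step_arm(
  moves=[
    [5,0,0,4,0],
    [5,0,0,3.5,0],
    [5,0,0,0.2,0],
    [3,0,0,0,0],
    [1.8,0,0,0,0],
    [1.8,0,0,0,0],
  ],
  squeeze=30,
)

```text
time_s: 11.3
eef_pos: [541.3, 47.5, 22.6]
tool_rot: [[0.374, -0.928, 0.002], [-0.928, -0.374, 0.001], [0.0, -0.003, -1.0]]
force: [0.4, 0.6, 0.2]
grip_width: 17.8
gripper_force: 0.0
```

Call:
step_arm(
  moves=[
    [0.8,0,0,0,0],
    [0.8,0,0,0,0],
    [0.8,0,0,0,0],
    [0.8,0,0,0,0],
  ],
)

```text
time_s: 11.8
eef_pos: [541.3, 47.4, 22.2]
tool_rot: [[0.374, -0.927, 0.002], [-0.927, -0.374, 0.0], [0.0, -0.002, -1.0]]
force: [-0.0, 1.3, 6.5]
grip_width: 11.0
gripper_force: 32.4
```

Call:
step_arm(
  moves=[
    [0.8,0,0,-1,0],
    [0.8,0,0,-2,0],
    [0.8,0,0,-4,0],
    [0.8,0,0,-4,0],
    [0.8,0,0,-1.5,0],
    [0.8,0,0,0,0],
  ],
)

```text
time_s: 12.55
eef_pos: [540.4, 47.3, 146.7]
tool_rot: [[0.373, -0.928, 0.001], [-0.928, -0.373, 0.001], [-0.0, -0.001, -1.0]]
force: [1.5, -0.2, -1.5]
grip_width: 11.0
gripper_force: 31.6
```

Run:
```python
from h import *
s=sense();im=get_image('wrist');print(s['eef_pos'].round(1),s['grip_width'],s['force'])
cv2.imwrite('pics/w5.png',im['img'][150:]);
for r in silhouettes('fuse','wrist')[:1]:
    v,u=np.nonzero(r['region']);print(r['p'],u.min(),u.max(),v.min(),v.max(),cv2.minAreaRect(np.c_[u,v].astype(np.float32)))
for z in (-22,-10):
  P=[s['eef_pos']+s['tool_rot']@np.array([dx,0,-z-22+22]) for dx in(-39,-30,0,30,39)];print(z,proj(im,P,s).round(0).tolist())
```

```text
[540.4  47.3 146.7] 11.035754071889317 [ 1.45581495 -0.15833433 -1.45623358]
0.81 257 300 198 331 ((277.39630126953125, 264.42108154296875), (42.85911178588867, 133.24185180664062), 1.7357046604156494)
-22 [[278.0, 319.0], [278.0, 305.0], [278.0, 257.0], [278.0, 204.0], [278.0, 186.0]]
-10 [[278.0, 333.0], [278.0, 319.0], [278.0, 268.0], [278.0, 211.0], [278.0, 193.0]]
```

View pics/w5.png

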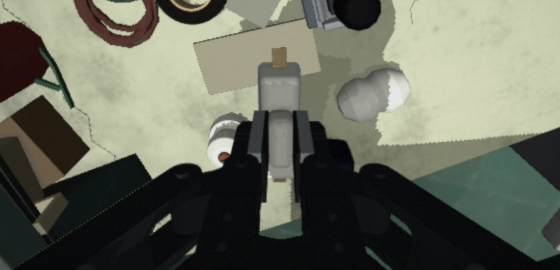

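The fuse is held level with its ridge between the pads, blade ends at rows 198 and 331, so it sits about 1–2 mm off the TCP.

Call:
step_arm(
  moves=[
    [0.8,4,0.9,0,0],
    [0.8,4,0.9,0,0],
    [0.8,4.1,0.9,0,0],
    [0.8,0,0,0,-0.12],
    [0.8,0,0,0,-0.123],
    [0.8,0,0,3,0],
    [0.8,0,0,2,0],
    [0.8,0,0,0,0],
  ],
)

```text
time_s: 13.65
eef_pos: [558.3, -75.4, 92.9]
tool_rot: [[0.585, -0.811, -0.008], [-0.811, -0.585, -0.001], [-0.004, 0.007, -1.0]]
force: [0.9, 0.3, -0.6]
grip_width: 11.0
gripper_force: 31.6
```

Run:
```python
from h import *
C=np.array([657.6,-208.9]);X=np.array([.588,-.809]);Y=np.array([.809,.588])
for i in range(2):
    s=sense();im=get_image('wrist');e=s['eef_pos'];print(e.round(1),np.degrees(np.arctan2(s['tool_rot'][1,0],s['tool_rot'][0,0])).round(2),((e[:2]-C)@X).round(1),((e[:2]-C)@Y).round(1))
# where should rails be: project model
def W(x,y,z): return [*(C+x*X+y*Y),z]
for x in(-200,-185,-140):
    print(x,proj(im,[W(x,17.5,28),W(x,-17.5,28),W(x,13,14),W(x,-13,14)],s).round(0).tolist())
print('lid front',proj(im,[W(-104,90,62),W(-104,-90,62),W(-129,17,55),W(-129,-17,55)],s).round(0).tolist())
g=cv2.cvtColor(im['img'],cv2.COLOR_BGR2GRAY).astype(int)
for v in(90,110,130,150,170,190,210):
    print(v,g[v,200:360:4].tolist())
for t in('changer','fuse'):
    for r in silhouettes(t,'wrist')[:1]:
        v,u=np.nonzero(r['region']);print(t,r['p'],u.min(),u.max(),v.min(),v.max(),[(w,u[v==w].min(),u[v==w].max()) for w in range(v.min(),v.max(),12)])
```

```text
[558.3 -75.4  92.9] -54.17 -166.4 -1.8
[559.6 -75.3  94.5] -54.13 -165.7 -0.7
-200 [[252.0, 273.0], [303.0, 273.0], [260.0, 263.0], [295.0, 263.0]]
-185 [[251.0, 253.0], [303.0, 253.0], [259.0, 244.0], [296.0, 244.0]]
-140 [[249.0, 189.0], [305.0, 188.0], [258.0, 183.0], [297.0, 183.0]]
lid front [[100.0, 138.0], [452.0, 137.0], [246.0, 182.0], [308.0, 182.0]]
90 [149, 149, 148, 148, 149, 149, 149, 150, 150, 149, 149, 150, 156, 156, 150, 151, 150, 151, 151, 152, 150, 149, 151, 151, 150, 149, 157, 155, 150, 149, 150, 150, 151, 151, 150, 151, 149, 149, 151, 151]
110 [160, 161, 161, 161, 162, 161, 161, 161, 161, 153, 150, 151, 149, 158, 151, 151, 152, 151, 152, 152, 152, 151, 150, 151, 152, 151, 159, 153, 151, 153, 157, 161, 161, 162, 162, 162, 161, 160, 160, 160]
130 [209, 208, 209, 208, 209, 209, 210, 210, 210, 209, 210, 210, 210, 211, 210, 210, 210, 211, 212, 211, 212, 212, 211, 211, 213, 212, 212, 212, 212, 211, 212, 213, 212, 212, 212, 211, 212, 212, 213, 213]
150 [184, 187, 190, 192, 194, 192, 191, 190, 175, 144, 143, 162, 144, 146, 147, 147, 146, 145, 145, 143, 143, 143, 144, 144
[... 191 characters left out ...]
40, 140, 141, 142, 144, 143, 103, 139, 116, 121, 134, 135, 134, 134, 135, 83, 119, 117, 115]
190 [192, 72, 191, 194, 192, 195, 193, 190, 190, 119, 85, 88, 179, 127, 119, 201, 214, 213, 109, 112, 110, 127, 128, 127, 125, 81, 87, 119, 55, 51, 71, 135, 135, 136, 135, 137, 135, 134, 137, 122]
210 [193, 193, 197, 188, 193, 194, 167, 119, 118, 71, 69, 67, 95, 90, 80, 95, 107, 107, 90, 99, 99, 99, 108, 110, 111, 76, 89, 114, 80, 79, 69, 132, 114, 118, 79, 118, 118, 117, 119, 116]Traceback (most recent call last):
  File "<stdin>", line 15, in <module>
    return umr_minimum(a, axis, None, out, keepdims, initial, where)
ValueError: zero-size array to reduction operation minimum which has no identity
```

Call:
step_arm(
  moves=[
    [0.8,-0.15,0,1.5,0],
    [0.8,0,0,1.5,0],
    [0.8,0,0,1.3,0],
    [0.8,0,0,0.8,0],
    [0.8,0,0,0.4,0],
    [0.8,0,0,0,0],
  ],
)

```text
time_s: 14.55
eef_pos: [563.0, -76.5, 44.3]
tool_rot: [[0.588, -0.809, 0.006], [-0.809, -0.588, -0.004], [0.007, -0.003, -1.0]]
force: [2.0, -10.7, 12.0]
grip_width: 10.8
gripper_force: 45.2
```

Call:
step_arm(
  moves=[
    [0.8,0,0,-1,0],
    [0.8,0,0,-1,0],
    [0.8,0,0,0,0],
    [0.8,0,0,0,0],
  ],
)

```text
time_s: 15.05
eef_pos: [559.4, -73.6, 60.8]
tool_rot: [[0.586, -0.81, -0.001], [-0.81, -0.586, 0.0], [-0.001, 0.001, -1.0]]
force: [0.4, -0.2, -0.8]
grip_width: 10.6
gripper_force: 41.0
```

Run:
```python
from h import *
C=np.array([657.6,-208.9]);X=np.array([.588,-.809]);Y=np.array([.809,.588])
s=sense();im=get_image('wrist');e=s['eef_pos'];print(e.round(1),((e[:2]-C)@X).round(1),((e[:2]-C)@Y).round(1),s['wrist_torque'],s['grip_width'])
T=s['tool_rot']
for r in silhouettes('fuse','wrist')[:2]:
    v,u=np.nonzero(r['region'])
    if len(v): print('fuse',r['p'],[(w,u[v==w].min(),u[v==w].max()) for w in range(v.min(),v.max()+1,6) if (v==w).any()])
hsv=cv2.cvtColor(im['img'],cv2.COLOR_BGR2HSV)
m=((hsv[...,0]>10)&(hsv[...,0]<26)&(hsv[...,1]>90)).astype(np.uint8);m[:, :240]=0;m[:,320:]=0
n,l,st,ce=cv2.connectedComponentsWithStats(m);print([ (st[i].tolist()) for i in range(1,n) if st[i,4]>15])
for z in(8-22,20-22): print(z,proj(im,[e+T@np.array([dx,0,-z]) for dx in(-39,-30,0,30,39)],s).round(0).tolist())
def W(x,y,z): return [*(C+x*X+y*Y),z]
print('tips,hood,floor',proj(im,[W(-201,0,34),W(-129,0,55),W(-129,17,55),W(-129,-17,55)],s).round(0).tolist())
g=im['img'].astype(int).mean(2).astype(int)
print('col279',[(v,g[v,276:282].mean().astype(int)) for v in range(100,330,4)])
t=get_image('top')
for n in('ram_grip','fuse'):
    for r in silhouettes(n,'top')[:2]:
        v,u=np.nonzero(r['region']);print(n,r['p'],len(v),u.mean(),v.mean(),at_z(t,[(u.mean(),v.mean())],90 if n!='fuse' else 60)) if len(v) else 0
```

```text
[559.4 -73.6  60.8] -167.1 0.1 [-0.01786253 -0.008998    0.02509888] 10.60487554392824
fuse 0.55 [(205, np.int64(276), np.int64(285)), (211, np.int64(274), np.int64(287)), (217, np.int64(274), np.int64(287)), (223, np.int64(264), np.int64(297)), (229, np.int64(261), np.int64(301)), (235, np.int64(261), np.int64(301)), (241, np.int64(261), np.int64(301)), (247, np.int64(260), np.int64(301)), (253, np.int64(261), np.int64(300)), (259, np.int64(261), np.int64(300)), (265, np.int64(269), np.int64(291)), (271, np.int64(270), np.int64(291)), (277, np.int64(269), np.int64(292)), (283, np.int64(269), np.int64(292)), (289, np.int64(269), np.int64(292)), (295, np.int64(268), np.int64(292)), (301, np.int64(268), np.int64(292)), (307, np.int64(269), np.int64(292)), (313, np.int64(270), np.int64(292)), (319, np.int64(270), np.int64(292)), (325, np.int64(269), np.int64(293)), (331, np.int64(268), np.int64(293)), (337, np.int64(267), np.int64(294)), (343, np.int64(275), np.int64(287)), (349, np.int64(275), np.int64(287))]
[[275, 206, 11, 17, 109], [275, 343, 12, 10, 99]]
-14 [[278.0, 327.0], [278.0
[... 797 characters left out ...]
11)), (204, np.int64(89)), (208, np.int64(91)), (212, np.int64(94)), (216, np.int64(93)), (220, np.int64(88)), (224, np.int64(66)), (228, np.int64(89)), (232, np.int64(113)), (236, np.int64(133)), (240, np.int64(135)), (244, np.int64(135)), (248, np.int64(134)), (252, np.int64(131)), (256, np.int64(124)), (260, np.int64(63)), (264, np.int64(82)), (268, np.int64(109)), (272, np.int64(130)), (276, np.int64(131)), (280, np.int64(130)), (284, np.int64(130)), (288, np.int64(130)), (292, np.int64(131)), (296, np.int64(130)), (300, np.int64(129)), (304, np.int64(131)), (308, np.int64(131)), (312, np.int64(129)), (316, np.int64(121)), (320, np.int64(129)), (324, np.int64(133)), (328, np.int64(131))]
```

Run:
```python
from h import *
from scipy.optimize import least_squares
s=sense();im=get_image('wrist');e=s['eef_pos'];T=s['tool_rot']
F=np.array([(39,None),(30,20),(-30,20),(-39,None),(13,32)],dtype=object);obs=np.array([206,229,341,353,266])
def rows(p):
    dx,dz,th,zb=p;R=[]
    for x,z in F:
        z=zb if z is None else z
        z-=20  # rotate about body top
        X=dx+x*np.cos(th)-z*np.sin(th);Z=dz+x*np.sin(th)+z*np.cos(th)
        R.append(e+T@np.array([X,0,-Z]))
    return proj(im,R,s)[:,1]
f=least_squares(lambda p:np.r_[rows(p)-obs,(p[3]-10)/2],[-6,-2,0,10.],loss='soft_l1');print(f.x,np.degrees(f.x[2]),f.fun.round(1))
m=cv2.resize(im['img'][195:365,250:310],None,fx=1,fy=1);h=cv2.cvtColor(m,cv2.COLOR_BGR2HSV)
g=im['img'].astype(int).mean(2).astype(int)
print([(v,g[v,263:267].mean().astype(int),g[v,278:283].mean().astype(int),g[v,295:299].mean().astype(int)) for v in range(200,360,3)])
```

```text
[-9.05078538 -8.27893348 -0.23311701 13.59701016] -13.356621049404318 [ 1.1 -2.7  1.  -0.7  0.1  1.8]
[(200, np.int64(170), np.int64(110), np.int64(127)), (203, np.int64(130), np.int64(108), np.int64(126)), (206, np.int64(159), np.int64(93), np.int64(126)), (209, np.int64(125), np.int64(90), np.int64(126)), (212, np.int64(109), np.int64(93), np.int64(126)), (215, np.int64(108), np.int64(94), np.int64(113)), (218, np.int64(107), np.int64(93), np.int64(110)), (221, np.int64(106), np.int64(85), np.int64(106)), (224, np.int64(66), np.int64(66), np.int64(66)), (227, np.int64(69), np.int64(78), np.int64(70)), (230, np.int64(90), np.int64(103), np.int64(103)), (233, np.int64(111), np.int64(117), np.int64(117)), (236, np.int64(112), np.int64(133), np.int64(114)), (239, np.int64(111), np.int64(134), np.int64(114)), (242, np.int64(110), np.int64(135), np.int64(114)), (245, np.int64(111), np.int64(135), np.int64(113)), (248, np.int64(110), np.int64(133), np.int64(114)), (251, np.int64(111), np.int64(133), np.int64(114)), (254, np.int64(111), np.int64(130), np.int64(113)), (257, np.int64(110), n
[... 1008 characters left out ...]
4(17)), (320, np.int64(15), np.int64(129), np.int64(16)), (323, np.int64(16), np.int64(132), np.int64(15)), (326, np.int64(16), np.int64(131), np.int64(16)), (329, np.int64(17), np.int64(132), np.int64(17)), (332, np.int64(17), np.int64(131), np.int64(16)), (335, np.int64(20), np.int64(132), np.int64(18)), (338, np.int64(22), np.int64(125), np.int64(18)), (341, np.int64(19), np.int64(95), np.int64(17)), (344, np.int64(18), np.int64(79), np.int64(19)), (347, np.int64(19), np.int64(79), np.int64(19)), (350, np.int64(19), np.int64(77), np.int64(20)), (353, np.int64(40), np.int64(66), np.int64(44)), (356, np.int64(40), np.int64(49), np.int64(49)), (359, np.int64(44), np.int64(54), np.int64(48))]
```

Call:
step_arm(
  moves=[
    [0.8,0.7,0,0,0],
    [0.8,0,0,0.6,0],
    [0.8,0,0,0.5,0],
    [0.8,0,0,0.4,0],
    [0.8,0,0,0.3,0],
    [0.8,0,0,0,0],
  ],
  squeeze=20,
)

```text
time_s: 16.1
eef_pos: [563.9, -79.5, 43.2]
tool_rot: [[0.586, -0.81, -0.0], [-0.81, -0.586, -0.0], [-0.0, 0.0, -1.0]]
force: [-0.5, 0.2, -1.7]
grip_width: 10.7
gripper_force: 41.0
```

```bash
cat > fp.py <<'E'
from h import *
from scipy.optimize import least_squares
C=np.array([657.6,-208.9]);X=np.array([.588,-.809]);Y=np.array([.809,.588])
def W(x,y,z): return [*(C+x*X+y*Y),z]
s=sense();im=get_image('wrist');e=s['eef_pos'];T=s['tool_rot']
print(e.round(1),((e[:2]-C)@X).round(1),((e[:2]-C)@Y).round(1),s['force'].round(1),s['grip_width'])
hsv=cv2.cvtColor(im['img'],cv2.COLOR_BGR2HSV)
m=((hsv[...,0]>10)&(hsv[...,0]<26)&(hsv[...,1]>90)).astype(np.uint8);m[:,:240]=0;m[:,320:]=0
n,l,st,ce=cv2.connectedComponentsWithStats(m);print([(st[i].tolist()) for i in range(1,n) if st[i,4]>15])
for r in silhouettes('fuse','wrist')[:1]:
    v,u=np.nonzero(r['region'])
    if len(v): print('fuse',r['p'],[(int(w),int(u[v==w].min()),int(u[v==w].max())) for w in range(v.min(),v.max()+1,6) if (v==w).any()])
g=im['img'].astype(int).mean(2).astype(int)
print([(v,int(g[v,278:283].mean())) for v in range(190,370,3)])
print('hood/tips/pred',proj(im,[W(-129,0,55),W(-201,0,34),W(-130,0,24),W(-168+30,0,34),W(-198,0,34),W(-206,0,24)],s)[:,1].round(0))
E
python3 fp.py
```

```text
[563.9 -79.5  43.2] -159.8 0.2 [-0.5  0.2 -1.7] 10.692440040272572
[[275, 343, 13, 10, 111]]
fuse 0.55 [(221, 281, 285), (227, 261, 301), (233, 261, 301), (239, 261, 301), (245, 261, 301), (251, 261, 301), (257, 261, 301), (263, 269, 292), (269, 268, 292), (275, 268, 292), (281, 269, 292), (287, 269, 292), (293, 269, 292), (299, 269, 292), (305, 269, 292), (311, 269, 292), (317, 269, 293), (323, 268, 293), (329, 268, 293), (335, 267, 293), (341, 268, 287), (347, 275, 287), (353, 275, 287)]
[(190, 137), (193, 138), (196, 137), (199, 139), (202, 139), (205, 138), (208, 138), (211, 122), (214, 79), (217, 88), (220, 78), (223, 59), (226, 68), (229, 99), (232, 112), (235, 127), (238, 133), (241, 133), (244, 134), (247, 133), (250, 132), (253, 129), (256, 122), (259, 82), (262, 66), (265, 85), (268, 109), (271, 123), (274, 130), (277, 129), (280, 129), (283, 130), (286, 130), (289, 131), (292, 129), (295, 130), (298, 129), (301, 128), (304, 130), (307, 131), (310, 130), (313, 128), (316, 120), (319, 128), (322, 130), (325, 132), (328, 130), (331, 130), (334, 131), (337, 126), (340, 115), (343, 80), (346, 79), (349, 77), (352, 76), (355, 38), (358, 37), (361, 39), (364, 37), (367, 37)]
hood/tips/pred [226. 337. 205. 228. 332. 332.]
```

Run:
```python
from h import *
C=np.array([657.6,-208.9]);X=np.array([.588,-.809])
s=sense();im=get_image('wrist')
for n,r,z in(('hood',212,55),('hood',210,55),('hoodlow',212,48),('front',228,37),('rear',341,47),('reartip',353,38),('lidfrontedge',0,0)):
    if z: print(n,r,z,((at_z(im,[(280,r)],z,s)[0,:2]-C)@X).round(1))
g=im['img'].astype(int).mean(2).astype(int)
for c in (255,265,272,280,290,300,306): print(c,[int(g[v,c]) for v in range(130,232,2)])
```

```text
hood 212 55 -122.9
hood 210 55 -122.1
hoodlow 212 48 -125.3
front 228 37 -137.0
rear 341 47 -193.2
reartip 353 38 -208.5
255 [151, 151, 161, 162, 159, 155, 159, 157, 159, 205, 205, 204, 204, 205, 204, 203, 204, 203, 201, 149, 146, 144, 144, 144, 143, 143, 144, 142, 143, 142, 144, 142, 141, 140, 139, 139, 140, 138, 138, 139, 138, 138, 139, 137, 138, 136, 114, 73, 75, 78, 76]
265 [150, 151, 156, 161, 158, 155, 159, 157, 169, 206, 207, 204, 205, 204, 204, 204, 204, 204, 201, 153, 142, 143, 143, 143, 142, 143, 141, 140, 140, 140, 141, 138, 140, 140, 140, 142, 141, 140, 138, 139, 139, 136, 138, 138, 136, 134, 111, 68, 66, 86, 91]
272 [150, 151, 153, 159, 159, 156, 159, 158, 169, 206, 206, 202, 206, 206, 204, 204, 205, 204, 200, 116, 142, 143, 142, 141, 140, 141, 141, 139, 140, 140, 141, 141, 139, 139, 141, 141, 141, 141, 141, 140, 138, 138, 137, 136, 124, 80, 67, 66, 68, 88, 102]
280 [149, 150, 151, 159, 157, 155, 159, 157, 171, 207, 207, 205, 206, 206, 205, 204, 207, 205, 201, 144, 143, 143, 143, 142, 140, 140, 140, 139, 139, 138, 137, 139, 139, 139, 139, 140, 140, 140, 140, 139, 138, 96, 80, 78, 80, 80, 69, 67, 67, 96, 104]
290 [151, 150, 155, 161, 158, 155, 160, 158, 171, 206, 207, 203, 205, 206, 204, 204, 206, 204, 201, 150, 140, 142, 142, 141, 141, 140, 140, 138, 138, 138, 136, 137, 136, 136, 135, 137, 136, 136, 135, 134, 120, 80, 78, 80, 80, 79, 67, 65, 68, 97, 111]
300 [152, 151, 157, 160, 158, 155, 158, 160, 172, 206, 206, 204, 205, 206, 205, 205, 206, 204, 199, 136, 141, 141, 143, 140, 139, 138, 138, 138, 138, 139, 139, 138, 138, 138, 137, 137, 129, 79, 79, 79, 78, 79, 81, 80, 79, 81, 72, 101, 77, 74, 75]
306 [150, 153, 159, 160, 157, 155, 156, 147, 172, 204, 206, 204, 205, 204, 204, 205, 206, 205, 200, 121, 139, 141, 141, 139, 140, 140, 137, 138, 138, 140, 140, 140, 139, 137, 94, 81, 80, 81, 81, 80, 80, 80, 80, 81, 81, 81, 70, 78, 78, 78, 74]
```

Call:
step_arm(
  moves=[
    [0.8,0,0,0.3,0],
    [0.8,0,0,0.3,0],
    [0.8,0,0,0,0],
  ],
)

```text
time_s: 16.62
eef_pos: [564.4, -79.1, 41.6]
tool_rot: [[0.587, -0.809, 0.002], [-0.809, -0.587, -0.0], [0.001, -0.001, -1.0]]
force: [-8.0, 5.2, 22.8]
grip_width: 10.8
gripper_force: 43.9
```

Call:
step_arm(
  moves=[
    [0.8,0,0,-0.2,0],
    [1.6,0,0,0,0],
    [2.4,0,0,0,0],
    [3,0,0,0,0],
    [3,0,0,0,0],
  ],
)

```text
time_s: 17.25
eef_pos: [563.8, -79.7, 38.9]
tool_rot: [[0.586, -0.81, -0.001], [-0.81, -0.586, -0.0], [-0.0, 0.001, -1.0]]
force: [-0.2, 0.3, 0.1]
grip_width: 30.2
gripper_force: 0.0
```

```bash
python3 fp.py
```

```text
[563.8 -79.7  38.9] -159.7 0.1 [-0.2  0.3  0.1] 30.18772679586123
[]
fuse 0.76 [(227, 259, 298), (233, 257, 299), (239, 259, 299), (245, 259, 299), (251, 259, 299), (257, 258, 298), (263, 258, 298), (269, 258, 299), (275, 257, 299), (281, 258, 298), (287, 258, 298), (293, 259, 298), (299, 260, 298), (305, 260, 297), (311, 260, 297), (317, 260, 297), (323, 261, 296), (329, 261, 295), (335, 273, 284)]
[(190, 139), (193, 139), (196, 139), (199, 140), (202, 140), (205, 140), (208, 140), (211, 114), (214, 83), (217, 79), (220, 80), (223, 79), (226, 69), (229, 80), (232, 80), (235, 93), (238, 116), (241, 126), (244, 130), (247, 133), (250, 133), (253, 133), (256, 132), (259, 133), (262, 127), (265, 113), (268, 65), (271, 76), (274, 78), (277, 97), (280, 109), (283, 122), (286, 128), (289, 128), (292, 126), (295, 129), (298, 128), (301, 128), (304, 127), (307, 126), (310, 127), (313, 126), (316, 126), (319, 125), (322, 111), (325, 126), (328, 127), (331, 120), (334, 77), (337, 31), (340, 20), (343, 21), (346, 20), (349, 21), (352, 22), (355, 21), (358, 30), (361, 39), (364, 38), (367, 38)]
hood/tips/pred [230. 342. 208. 231. 337. 337.]
```

Call:
step_arm(
  moves=[
    [4,0,0,-1,0],
    [5,0,0,-3,0],
    [6,0,0,-4,0],
    [6,0,0,-4,0],
    [6,0,0,0,0],
    [6,0,0,0,0],
  ],
)

```text
time_s: 18.1
eef_pos: [563.5, -79.5, 159.5]
tool_rot: [[0.586, -0.811, 0.0], [-0.811, -0.586, 0.0], [-0.0, -0.0, -1.0]]
force: [-0.8, -0.1, 0.4]
grip_width: 59.9
gripper_force: 0.0
```

```bash
cat > fq.py <<'E'
from h import *
C=np.array([657.6,-208.9]);X=np.array([.588,-.809]);Y=np.array([.809,.588])
def W(x,y,z): return [*(C+x*X+y*Y),z]
s=sense();im=get_image('wrist');e=s['eef_pos']
print(e.round(1),((e[:2]-C)@X).round(1),((e[:2]-C)@Y).round(1))
for r in silhouettes('fuse','wrist')[:2]:
    v,u=np.nonzero(r['region'])
    if len(v): print('fuse',r['p'],[(int(w),int(u[v==w].min()),int(u[v==w].max())) for w in range(v.min(),v.max()+1,5) if (v==w).any()])
print('hood,tips,frontedge,rearedge,reartip,knob',proj(im,[W(-129,0,55),W(-201,0,34),W(-138,0,34),W(-197,0,34),W(-206,0,24),W(-243,0,98)],s).round(0).tolist())
print('body sides',proj(im,[W(-140,11,34),W(-140,-11,34),W(-195,11,34),W(-195,-11,34)],s).round(0).tolist())
g=im['img'].astype(int).mean(2).astype(int)
print([(v,int(g[v,278:283].mean())) for v in range(90,330,3)])
hsv=cv2.cvtColor(im['img'],cv2.COLOR_BGR2HSV)
m=((hsv[...,0]>10)&(hsv[...,0]<26)&(hsv[...,1]>90)).astype(np.uint8);m[:,:240]=0;m[:,320:]=0
n,l,st,ce=cv2.connectedComponentsWithStats(m);print('brass',[(st[i].tolist()) for i in range(1,n) if st[i,4]>8])
E
python3 fq.py
```

```text
[563.5 -79.5 159.5] -160.0 -0.0
fuse 0.86 [(167, 277, 282), (172, 269, 290), (177, 267, 292), (182, 266, 291), (187, 266, 291), (192, 266, 292), (197, 267, 292), (202, 267, 291), (207, 267, 291), (212, 267, 291), (217, 268, 291), (222, 268, 291), (227, 268, 291), (232, 267, 290), (237, 268, 290), (242, 275, 283)]
hood,tips,frontedge,rearedge,reartip,knob [[279.0, 168.0], [279.0, 246.0], [279.0, 174.0], [279.0, 242.0], [279.0, 246.0], [279.0, 336.0]]
body sides [[265.0, 176.0], [293.0, 176.0], [266.0, 240.0], [292.0, 240.0]]
[(90, 153), (93, 153), (96, 153), (99, 153), (102, 154), (105, 154), (108, 153), (111, 154), (114, 154), (117, 154), (120, 161), (123, 215), (126, 222), (129, 221), (132, 217), (135, 138), (138, 151), (141, 150), (144, 147), (147, 147), (150, 148), (153, 149), (156, 150), (159, 150), (162, 149), (165, 147), (168, 172), (171, 143), (174, 89), (177, 106), (180, 144), (183, 158), (186, 158), (189, 157), (192, 137), (195, 117), (198, 77), (201, 109), (204, 131), (207, 134), (210, 134), (213, 135), (216, 134), (219, 134), (222, 134), (225, 132), (228, 116), (231, 137), (234, 136), (237, 135), (240, 112), (243, 83), (246, 83), (249, 48), (252, 21), (255, 22), (258, 37), (261, 41), (264, 42), (267, 42), (270, 41), (273, 41), (276, 40), (279, 41), (282, 42), (285, 57), (288, 57), (291, 58), (294, 57), (297, 56), (300, 3), (303, 4), (306, 4), (309, 5), (312, 4), (315, 4), (318, 5), (321, 7), (324, 10), (327, 10)]
brass [[277, 242, 5, 4, 15]]
```

The fuse sits in the channel (body rows 176–240, columns 267–291, as predicted). Now the pusher.

Call:
step_arm(
  moves=[
    [6,-4,0,0,0],
    [6,-4.1,0,0,0],
    [6,0,0,0,0],
    [6,0,0,4.5,0],
    [6,0,0,4.3,0],
    [6,0,0,0,0],
    [3,0,0,0,0],
    [2,0,0,0,0],
  ],
  squeeze=35,
)

```text
time_s: 19.2
eef_pos: [516.8, -14.5, 73.0]
tool_rot: [[0.586, -0.81, 0.0], [-0.81, -0.586, -0.001], [0.001, 0.0, -1.0]]
force: [-6.6, -9.0, 16.3]
grip_width: 24.5
gripper_force: 30.7
```

Call:
step_arm(
  moves=[
    [2,0,0,0,0],
    [2,0,0,0,0],
    [2,0.5,0,0,0],
    [2,1,0,0,0],
  ],
)

```text
time_s: 19.7
eef_pos: [525.1, -26.0, 73.2]
tool_rot: [[0.586, -0.81, 0.001], [-0.81, -0.586, 0.0], [0.0, -0.001, -1.0]]
force: [-4.0, 0.8, 6.3]
grip_width: 24.2
gripper_force: 34.8
```

Call:
step_arm(
  moves=[
    [2,1.2,0,0,0],
    [2,1.2,0,0,0],
    [2,1.2,0,0,0],
    [2,1.2,0,0,0],
    [2,1.2,0,0,0],
    [2,1.2,0,0,0],
    [2,1.2,0,0,0],
    [2,0,0,0,0],
  ],
)

```text
time_s: 20.7
eef_pos: [575.3, -95.1, 73.2]
tool_rot: [[0.586, -0.81, 0.002], [-0.81, -0.586, -0.001], [0.002, -0.001, -1.0]]
force: [-1.3, -3.0, 5.3]
grip_width: 24.2
gripper_force: 34.6
```

Call:
step_arm(
  moves=[
    [2,0.5,0,0,0],
    [2,0.4,0,0,0],
    [2,0.2,0,0,0],
    [2,0.1,0,0,0],
    [2,0,0,0,0],
  ],
)

```text
time_s: 21.32
eef_pos: [580.7, -102.6, 73.2]
tool_rot: [[0.586, -0.81, -0.0], [-0.81, -0.586, 0.001], [-0.001, -0.0, -1.0]]
force: [-6.0, 5.0, 9.1]
grip_width: 24.5
gripper_force: 35.0
```

Call:
step_arm(
  moves=[
    [2,0.2,0,0,0],
    [2,0.1,0,0,0],
    [2,0,0,0,0],
  ],
)

```text
time_s: 21.7
eef_pos: [580.8, -102.9, 73.2]
tool_rot: [[0.586, -0.81, -0.004], [-0.81, -0.586, 0.004], [-0.005, 0.001, -1.0]]
force: [-10.7, 13.6, 13.8]
grip_width: 24.2
gripper_force: 35.4
```

Call:
step_arm(
  moves=[
    [2,-0.8,0,0,0],
    [2,-1.4,0,0,0],
    [2,-1.4,0,0,0],
    [2,-1.4,0,0,0],
    [2,-1.4,0,0,0],
    [2,-1.4,0,0,0],
    [2,-1.4,0,0,0],
    [2,-1.2,0,0,0],
  ],
)

```text
time_s: 22.7
eef_pos: [522.4, -22.3, 73.2]
tool_rot: [[0.587, -0.81, 0.002], [-0.81, -0.587, -0.001], [0.002, -0.001, -1.0]]
force: [-2.4, -4.6, 8.8]
grip_width: 24.4
gripper_force: 34.9
```

Call:
step_arm(
  moves=[
    [2,-0.5,0,0,0],
    [2,-0.3,0,0,0],
    [2,-0.2,0,0,0],
    [2,0,0,0,0],
  ],
)

```text
time_s: 23.2
eef_pos: [516.8, -14.5, 73.2]
tool_rot: [[0.587, -0.81, 0.002], [-0.81, -0.587, -0.001], [0.002, -0.001, -1.0]]
force: [-2.6, -4.2, 7.9]
grip_width: 24.0
gripper_force: 34.9
```

Call:
step_arm(
  moves=[
    [2,-0.2,0,0,0],
    [2,-0.2,0,0,0],
    [2,0,0,0,0],
  ],
)

```text
time_s: 23.58
eef_pos: [516.5, -14.0, 73.3]
tool_rot: [[0.587, -0.809, 0.005], [-0.809, -0.587, -0.004], [0.006, -0.002, -1.0]]
force: [6.4, -19.4, 2.4]
grip_width: 24.1
gripper_force: 34.6
```

Call:
step_arm(
  moves=[
    [2,0.2,0,0,0],
    [5,0,0,0,0],
    [6,0,0,0,0],
    [6,0,0,-4,0],
    [6,0,0,-4.5,0],
    [6,4,0,0,0],
    [6,4,0,0,0],
    [6,0,0,0,0],
  ],
)

```text
time_s: 24.58
eef_pos: [563.3, -78.0, 156.0]
tool_rot: [[0.584, -0.812, 0.001], [-0.812, -0.584, 0.0], [0.0, -0.001, -1.0]]
force: [-0.5, 0.5, -0.7]
grip_width: 60.0
gripper_force: 0.0
```

Run:
```python
from h import *
C=np.array([657.6,-208.9]);X=np.array([.588,-.809]);Y=np.array([.809,.588])
def W(x,y,z): return [*(C+x*X+y*Y),z]
s=sense();im=get_image('wrist');print(s['eef_pos'])
for th,cam,i in(('fuse','wrist',im),('ram_grip','wrist',im),('flap','wrist',im),('index_grip','wrist',im)):
    for r in silhouettes(th,cam)[:4]:
        v,u=np.nonzero(r['region'])
        if len(v): print(th,cam,round(r['p'],2),len(v),u.min(),u.max(),v.min(),v.max())
print('pocket,knob,index',proj(im,[W(-62.5,0,34),W(-92,0,34),W(-33,0,34),W(-243,0,98),W(0,0,107),W(-201,0,34)],s).round(0).tolist())
g=im['img'].astype(int).mean(2).astype(int)
print([(v,int(g[v,278:283].mean())) for v in range(0,330,4)])
t=get_image('top')
print('top pocket etc',proj(t,[W(-62.5,0,34),W(0,0,107),W(-243,0,98)]).round(0).tolist())
for th in('fuse','ram_grip','index_grip'):
    for r in silhouettes(th,'top')[:5]:
        v,u=np.nonzero(r['region'])
        if len(v): print(th,'top',round(r['p'],2),len(v),u.mean().round(1),v.mean().round(1),cv2.minAreaRect(np.c_[u,v].astype(np.float32)))
```

```text
[563.32688129 -78.02935768 155.9888934 ]
fuse wrist 0.69 24 259 299 0 1
ram_grip wrist 0.85 2800 265 299 237 346
pocket,knob,index [[279.0, 71.0], [280.0, 113.0], [279.0, 26.0], [280.0, 338.0], [278.0, -78.0], [280.0, 246.0]]
[(0, 128), (4, 145), (8, 146), (12, 147), (16, 162), (20, 162), (24, 164), (28, 170), (32, 182), (36, 185), (40, 185), (44, 185), (48, 181), (52, 182), (56, 186), (60, 186), (64, 187), (68, 186), (72, 187), (76, 188), (80, 188), (84, 182), (88, 170), (92, 188), (96, 190), (100, 190), (104, 189), (108, 179), (112, 170), (116, 171), (120, 173), (124, 221), (128, 220), (132, 187), (136, 151), (140, 150), (144, 147), (148, 148), (152, 150), (156, 151), (160, 149), (164, 145), (168, 220), (172, 185), (176, 131), (180, 131), (184, 130), (188, 122), (192, 113), (196, 113), (200, 113), (204, 113), (208, 113), (212, 114), (216, 113), (220, 113), (224, 113), (228, 113), (232, 112), (236, 112), (240, 112), (244, 111), (248, 108), (252, 21), (256, 22), (260, 42), (264, 41), (268, 41), (272, 40), (276, 40), (280, 41), (284, 49), (288, 56), (292, 57), (296, 57), (300, 22), (304, 4), (308, 5), (312, 5), (316, 4), (320, 6), (324, 9), (328, 11)]
top pocket etc [[350.0, 187.0], [385.0, 160.0], [274.0, 246.0]]
index_grip top 0.83 445 386.8 157.9 ((388.0921630859375, 155.77406311035156), (30.494163513183594, 22.41623878479004), 46.63658142089844)
```

The wrist brightness profile shows the fuse in the pocket (rows 28–108, predicted 26–113), the track empty and the tongue back. On to the lid knob.

Call:
step_arm(
  moves=[
    [5,4,0,0,0],
    [5,4,0,0,0],
    [5,4,0,0,0],
    [5,4,0,0,0],
    [5,0,0,0,0],
    [5,0,0,0,0],
  ],
)

```text
time_s: 25.78
eef_pos: [655.4, -206.4, 155.9]
tool_rot: [[0.586, -0.81, -0.001], [-0.81, -0.586, 0.0], [-0.001, 0.001, -1.0]]
force: [-0.2, 0.0, -1.5]
grip_width: 50.5
gripper_force: 0.0
```

Run:
```python
from h import *
C=np.array([657.6,-208.9]);X=np.array([.588,-.809]);Y=np.array([.809,.588])
s=sense();im=get_image('wrist');e=s['eef_pos'];print(e,(e[:2]-C)@X,(e[:2]-C)@Y,s['qpos'])
def W(x,y,z): return [*(C+x*X+y*Y),z]
print(proj(im,[W(-29,0,107),W(29,0,107),W(0,8,107),W(0,-8,107),W(0,25,81),W(0,-25,81)],s).round(0).tolist())
for r in silhouettes('index_grip','wrist')[:1]:
    v,u=np.nonzero(r['region']);print(r['p'],[(int(w),int(u[v==w].min()),int(u[v==w].max())) for w in range(v.min(),v.max()+1,8) if (v==w).any()])
g=im['img'].astype(int).mean(2).astype(int)
for v in(170,190,210,230,250): print(v,g[v,230:330:3].tolist())
```

```text
[ 655.38122215 -206.39791189  155.90531325] -3.328830656889861 -0.3237634704062726 [-4.04089410e+00  3.11534672e+01  4.32387227e+00 -2.13154432e-02
 -6.32304594e+01  3.99141112e+01]
[[278.0, 274.0], [278.0, 185.0], [265.0, 232.0], [291.0, 232.0], [241.0, 217.0], [315.0, 217.0]]
0.57 [(173, 264, 298), (181, 254, 305), (189, 253, 306), (197, 248, 313), (205, 241, 320), (213, 240, 320), (221, 245, 315), (229, 247, 312), (237, 253, 306), (245, 264, 294), (253, 267, 292), (261, 267, 292), (269, 269, 289)]
170 [186, 186, 188, 184, 181, 165, 159, 151, 158, 177, 178, 178, 157, 150, 112, 98, 125, 120, 77, 146, 151, 159, 178, 180, 178, 154, 150, 151, 150, 150, 151, 151, 150, 149]
190 [159, 161, 151, 157, 160, 156, 155, 149, 40, 30, 33, 32, 12, 18, 25, 23, 13, 14, 15, 13, 11, 11, 15, 16, 16, 44, 154, 155, 157, 160, 157, 151, 163, 157]
210 [168, 178, 181, 120, 94, 13, 10, 13, 10, 10, 9, 11, 4, 11, 12, 13, 12, 13, 17, 13, 10, 10, 11, 15, 15, 14, 15, 13, 15, 126, 131, 150, 150, 150]
230 [170, 182, 178, 154, 148, 146, 21, 8, 8, 11, 10, 11, 7, 7, 92, 108, 111, 112, 112, 72, 9, 13, 12, 10, 13, 9, 12, 32, 148, 147, 150, 150, 151, 150]
250 [149, 149, 148, 149, 149, 149, 151, 151, 149, 150, 155, 149, 124, 8, 10, 11, 109, 83, 13, 9, 13, 142, 150, 158, 149, 151, 152, 149, 150, 150, 150, 150, 148, 149]
```

Call:
step_arm(
  moves=[
    [5,0.3,0,3,0],
    [5,0,0,3,0],
    [5,0,0,1.1,0],
    [5,0,0,0,0],
    [3,0,0,0,0],
    [1,0,0,0,0],
    [1,0,0,0,0],
    [1,0,0,0,0],
  ],
  squeeze=50,
)

```text
time_s: 26.88
eef_pos: [658.4, -209.4, 87.0]
tool_rot: [[0.586, -0.81, 0.002], [-0.81, -0.586, -0.001], [0.002, -0.001, -1.0]]
force: [-0.6, 1.7, 5.4]
grip_width: 14.6
gripper_force: 50.9
```

Call:
step_arm(
  moves=[
    [1,0,0,0,0.13],
    [1,0,0,0,0.15],
    [1,0,0,0,0.16],
    [1,0,0,0,0.16],
    [1,0,0,0,0.16],
    [1,0,0,0,0.15],
    [1,0,0,0,0.137],
    [1,0,0,0,0],
  ],
)

```text
time_s: 27.88
eef_pos: [658.7, -209.3, 87.0]
tool_rot: [[-0.409, -0.913, 0.003], [-0.913, 0.409, -0.001], [-0.0, -0.003, -1.0]]
force: [-0.7, 0.7, 5.7]
grip_width: 14.6
gripper_force: 50.8
```

Run:
```python
from h import *
s=sense();print(s['wrist_torque'],s['force'],s['grip_width'],np.degrees(np.arctan2(s['tool_rot'][1,0],s['tool_rot'][0,0])),s['qpos'])
```

```text
[ 0.301486    0.23438268 -0.00389689] [-0.69867496  0.7081994   5.69040501] 14.568043634851628 -114.12924284814393 [-4.24628409e+00  3.49767961e+01  4.86689723e-01  3.81079705e-02
 -5.53416369e+01 -1.99046249e+01]
```

Call:
step_arm(
  moves=[
    [1,0,0,0,0],
    [3,0,0,0,0],
    [5,0,0,0,0],
    [5,0,0,0,0],
    [5,0,0,-3,0],
    [5,0,0,-4,0],
    [5,0,0,-5,0],
    [5,0,0,0,0],
  ],
)

```text
time_s: 28.88
eef_pos: [660.1, -210.0, 211.1]
tool_rot: [[-0.408, -0.913, 0.01], [-0.913, 0.408, -0.002], [-0.002, -0.011, -1.0]]
force: [0.4, -0.0, -0.2]
grip_width: 49.9
gripper_force: 0.0
```

Run:
```python
from h import *
s=sense();im=get_image('wrist');print(s['eef_pos'])
C=np.array([657.6,-208.9]);a=np.radians(-54);
def bar(th): d=np.array([np.cos(th),np.sin(th)]);n=np.array([-d[1],d[0]]);return proj(im,[[*(C+i*29*d+j*8*n),107] for i,j in((-1,0),(1,0),(0,1),(0,-1))],s).round(0).tolist()
print('pred -114',bar(np.radians(-114)))
for r in silhouettes('index_grip','wrist')[:1]:
    v,u=np.nonzero(r['region']);print(r['p'],[(int(w),int(u[v==w].min()),int(u[v==w].max())) for w in range(v.min(),v.max()+1,8) if (v==w).any()])
p=np.array([C[0]+62.5*np.cos(a+np.pi-np.pi/3),C[1]+62.5*np.sin(a+np.pi-np.pi/3),34]);print('pocket now',p,proj(im,[p],s))
for r in boxes_of('fuse','wrist')[:4]: print('w',r['p'],(np.array(r['bbox'])*[560,420,560,420]).round())
t=get_image('top');print(proj(t,[p]))
for th in('fuse','ram_grip','egg','knob','ink','tape'):
    for r in boxes_of(th,'top')[:3]: print(th,round(r['p'],2),(np.array(r['bbox'])*[560,420,560,420]).round())
```

```text
[ 660.14338905 -209.97929102  211.11105155]
pred -114 [[284.0, 244.0], [285.0, 172.0], [274.0, 209.0], [295.0, 209.0]]
0.75 [(164, 268, 300), (172, 263, 306), (180, 261, 308), (188, 253, 316), (196, 252, 317), (204, 257, 312), (212, 260, 309), (220, 266, 302), (228, 274, 294), (236, 275, 294)]
pocket now [ 683.02104019 -151.8034089    34.        ] [[284.25520364 244.41572723]]
w 0.15 [515. 284. 559. 337.]
[[345.54731564 154.11779914]]
fuse 0.23 [177. 219. 201. 238.]
egg 0.55 [225. 264. 251. 295.]
knob 0.67 [176. 220. 200. 238.]
ink 0.76 [173. 258. 212. 291.]
tape 0.75 [239. 171. 263. 206.]
```

```bash
python3 -c "
from workcell import close_job
print(close_job())"
```

```text
the job is handed in; nothing more can be done
None
```

The job is handed in at about 29 s: the carrier was pushed home to the pusher's stop, the pusher was drawn fully back, and the lid knob was turned one click clockwise. The flap could not be seen directly, so I take it as shut from the pusher being back and the carrier seen home in its pocket. While laying the carrier in the track I first set it down on the pusher's tongue, then lifted it and laid it again. The four bystanders showed no movement in the last picture.

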